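# Lock a grinding jar into the shaker mill

## Task

The steel grinding jar stands loose on the platform of the small shaker mill, between two low guide strips. Push it along them with the fingertips until it is fully home against the V-shaped rest, and only then push the clamp's lever over and down, past its dead point, until it snaps into lock and the clamp's rubber foot holds the jar by its lid. Only push with the fingers: do not grip or lift the jar or the lever, keep the jar standing upright, and do not disturb the small vessels beside the mill.

Things in the scene. Friction and masses are not known exactly. Their poses are not given: they have to be found in the camera images.
- mill: Shaker mill, fixed: low white housing 250 mm long (its y), 156 mm deep, aluminium platform 146 x 250 mm on top, 60 mm above the bench. Origin under its middle, on the bench. -x is its front (knob, switch), z up; -y is the way in which the jar goes home and the lever folds down. A steel bracket, 27 mm wide, its top 160 mm above the bench, behind the V-rest (at -y) carries the clamp.
- seat (a point): Point on the platform's top where the jar's axis stands when the jar is home; on the mill's x = 0 plane, axes as the mill's. The V-rest round it: white plastic, 26 mm high, two faces at 45 degrees to the mill's y, open to +y. Two white guide strips, 8 mm high, 64 mm apart, run from it along y, on either side of the jar.
- jar: Loose steel grinding jar: plain cylinder, 60 mm diameter, 60 mm high, closed by its own lid (fixed to it) with a flat boss 4 mm higher. 0.3 to 0.65 kg; slides on the platform when pushed low down. Origin: centre of its underside, z up. Starts between the strips, 28 to 65 mm to the +y side of the seat (mill's axes).
- lever (a joint): Lever's angle, rad. 0: open, nearly upright, leaning 7 degrees to the mill's -y; grows as it goes over to -y and down. With the jar home the clamp's foot meets the lid at about 1.0, resistance peaks near 1.15 (5 to 7 N at the lever's end), dead point 1.31; then it snaps by itself to its stop at 1.45: level, locked. Let go earlier it stays short or springs back. Starts at 0 to 0.1.
- lever_pivot (a point): The lever's pivot, 147 mm above the bench, on the mill's x = 0 plane; its pin runs along the mill's x.
- lever_grip (a point): Middle of the lever's black sleeve, on the lever's centre line, 85 mm from the pivot. The sleeve is a round bar of 18 mm diameter, from 39 to 115 mm from the pivot. The lever swings in the mill's x = 0 plane.
- lever_end (a point): Outer end of the lever's sleeve, 115 mm from the pivot, on the lever's centre line.
- pad: Rubber foot, 18 mm diameter, on the sprung spindle of the clamp's arm. Origin on the arm's centre line, its face 33 mm off. The arm pivots 47 mm nearer the jar than the lever (+y), is 65 mm long, stands upright while the lever is open (top 225 mm above the bench, foot pointing to the mill's +y) and comes down level over the seat as the lever goes down.
- weigh_bottle: Bystander: small glass weighing bottle with lid, 37 mm diameter, 71 mm tall, loose on the bench behind the mill (its +x side). Origin: centre of its underside.
- crucible: Bystander: porcelain crucible with lid, 45 mm diameter, 43 mm tall, loose on the bench behind the mill (+x). Origin: centre of its underside.
- dropper: Bystander: dropper bottle with rubber teat, 38 mm diameter, 109 mm tall, loose on the bench behind the mill (+x). Origin: centre of its underside.
Mind the look-alikes: they are no part of the job. Of the things that look like the jar, the smallest one is meant.

How it is judged:
By the outcome, as a careful person would: the job done as asked, in the order asked, and still so for the second after the job is handed in, with the robot touching nothing.
It also fails if it takes over 48 s, if anything falls off the work surface, if the arm or the gripper's body presses on something with over 40 N, if the wrist force passes 120 N, or if a joint passes its speed limit or range.

## Robot

A 6-joint arm with a two-finger parallel gripper is mounted at the origin on a cart in front of the work surface, level with it; the furniture and walls round the work are solid. World frame = base frame: x ahead of the robot, y to its left, z up, the work surface at z = 0. Lengths are in m, angles in rad, forces in N, time in s.
With the tool pointing down it reaches from about 0.425 to 0.95 m from the base axis. Payload 3.5 kg.
Tool frame: the origin (TCP) lies at the very end of the fingers, on their centre line; the grasp point (between the pads) lies 19 mm behind it (ctrl.grip_point_offset is the distance from the TCP to the grasp point, in m); z points along the fingers, y is the line along which they close (so a half turn about z gives the same grasp; the last joint's range is limited). The gripper opens to 85 mm and grips with 20 to 120 N. Pads are 22 mm wide; open, the fingers measure 114 mm over their backs; the gripper's body (76 mm by 85 mm) begins 54 mm behind the grasp point. The pads swing forward as they close: fully open they stand 13 mm farther back than shut.
Start: joints at [-1.268, 0.286, 1.577, -0, 1.279, -0.15], TCP at [0.295, -0.607, 0.231] pointing down, gripper open.
Joint ranges: [-2.77, 2.77], [-0.9, 2.22], [0.21, 2.48], [-1.53, 4.67], [0.24, 2.81], [-2.84, 2.84]. Speed limits (rad/s): [2.79, 2.79, 3.14, 3.14, 3.14, 3.14].

## Interface

Orientations are given as a unit quaternion [x, y, z, w].
In Python, from plant import ctrl gives the robot as it stands. The module is installed in compiled form; this text tells all that it offers.
- The arm moves only by the shell command python3 -m pendant 'ROWS' [OPENING] [FORCE]. ROWS is JSON, a list of rows, each an object of numbers: "dx", "dy", "dz": the shift along the tool's x, y, z in cm; "twist": the turn about the tool's z in degrees. A call has 1 to 10 rows; each row is the pose to reach, as a shift and turn from the pose commanded when the call began, along the tool's axes at that moment; what a row does not reach only later rows make up. A row lasts 1/8 s, in which the tool goes at most 62.5 mm and 10.7 degrees, less where a joint would pass 70% of its speed; a pose out of reach is approached as far as the arm can. A call with a gripper value outside its range is refused whole. OPENING is the opening in per cent of the stroke, from 0 (shut) to 100 (fully open), set as the call begins (- or left out, the last holds). The fingers move at their own pace and stop on an object; FORCE is the grip in N (left out, the last holds). Time passes only in rows, so rows that repeat a pose let the fingers close. It gives the time, the measured TCP pose, the force, the opening and the grip force at its end, in the units of the state.
- ctrl.get_state(): the state, without advancing time (a new reading comes with each control period).
- ctrl.read_camera(name): name is "scene" or "top"; returns a dict with "img" (420x560x3 uint8, red, green, blue), "depth" (420x560 float32, m along the optical axis (not along the pixel's ray), 0 where there is no reading), "camera_matrix" (3x3 intrinsics, pixels), "xyz" and "rotation" of the camera in the world. Camera axes: x right, y up, looking along -z (the intrinsics and any distortion apply to the point x, -y, -z); pixel columns grow to the right and rows downward; lengths in m; the calibration is good to about 2 mm. A picture is of the moment at which its call begins.
- ctrl.sign_off(): hands the job in; it is judged then, once.
The state is a dict: "time": time; "qpos": joint angles; "dq": joint speeds; "joint_efforts": joint torques, N m; "eef_pos": TCP position; "tcp_rot": TCP orientation; "contact_force": force on the tool from outside, world axes, zero at the start; "wrist_torque": the same for the moment, N m; "opening": opening from 0.0 (shut) to 1.0 (fully open); "finger_force": force on a finger pad.
Only numpy, scipy, OpenCV 4.12 (cv2) and the standard library are available. Lean on these libraries where they do the work, as an engineer would, in place of code of your own. Each camera call takes 0.05 s, during which the arm holds its last target. There are 200 camera calls.

## Working session

There is one attempt and no reset: what is moved stays moved. The work goes in short steps, Python scripts to look and compute and a shell command to move; the robot and the scene stay as the last step left them, time stands still between calls to the robot, and variables do not carry over. Pictures are saved under pics/ and viewed, at most 10 in all, crops included, and the job is handed in when it is done.

```bash
mkdir -p pics
cat > h.py <<'E'
import numpy as np, cv2
from plant import ctrl
def snap(n):
    c=ctrl.read_camera(n); np.savez(''+n+'.npz',**c); return c
def load(n): return dict(np.load(''+n+'.npz'))
def pt(c,u,v,d=None,r=1):
    K=c['camera_matrix']
    if d is None:
        p=c['depth'][v-r:v+r+1,u-r:u+r+1]; p=p[p>0]; d=np.median(p)
    x=(u-K[0,2])/K[0,0]*d; y=(v-K[1,2])/K[1,1]*d
    return c['rotation']@np.array([x,-y,-d])+c['xyz']
def cloud(c):
    K=c['camera_matrix'];d=c['depth'];v,u=np.indices(d.shape)
    P=np.stack([(u-K[0,2])/K[0,0]*d,-(v-K[1,2])/K[1,1]*d,-d],-1)@c['rotation'].T+c['xyz']
    P[d==0]=np.nan; return P
E
python3 - <<'E'
from h import *
for n in('scene','top'):
    c=snap(n); cv2.imwrite(f'pics/{n}0.png',cv2.resize(c['img'][:,:,::-1],(784,588)))
    print(n,c['xyz'],c['rotation'].round(3).tolist(),c['camera_matrix'].tolist(),[k for k in c])
print(ctrl.get_state())
E
```

```text
scene [0.13463728 0.7354746  0.84728056] [-0.143, 0.381, 0.853, -0.326] [[538.4136683521949, 0.0, 271.5340554698462], [0.0, 538.4136683521949, 205.86967324794543], [0.0, 0.0, 1.0]] ['img', 'depth', 'camera_matrix', 'xyz', 'rotation']
top [0.56669508 0.13323412 1.05275524] [-0.042, 0.023, 0.712, -0.701] [[408.43439927930115, 0.0, 276.64786770737106], [0.0, 408.43439927930115, 210.3068429482425], [0.0, 0.0, 1.0]] ['img', 'depth', 'camera_matrix', 'xyz', 'rotation']
{'time': 0.1, 'qpos': array([-1.26796717e+00,  2.87086406e-01,  1.57805444e+00,  1.76289156e-05,
        1.27858959e+00, -1.49996170e-01]), 'dq': array([ 0.00080307, -0.00126631, -0.00201554, -0.00155525,  0.00033309,
       -0.00057159]), 'joint_efforts': array([ 1.24854429e-03, -4.07293868e+01, -2.93698436e+01, -1.05855675e-04,
        3.45086271e-03, -7.13212870e-06]), 'eef_pos': array([ 0.29516954, -0.60637452,  0.23006637]), 'tcp_rot': array([ 9.74477975e-01,  2.24480586e-01, -7.31881509e-05, -1.06641833e-03]), 'contact_force': array([-0.03473855, -0.20880276,  0.26532321]), 'wrist_torque': array([-0.01569218,  0.01968557,  0.00376658]), 'finger_force': 0.0, 'opening': 0.9991192810864482}
```

View pics/scene0.png

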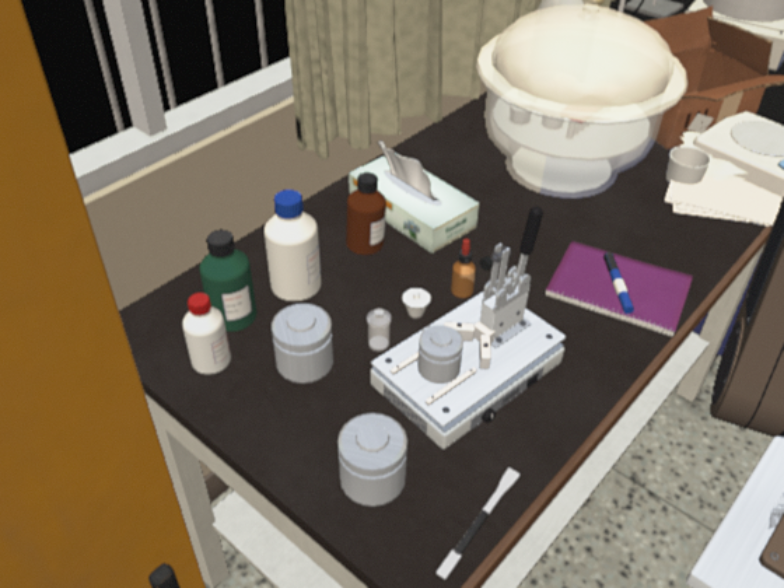

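View pics/top0.png

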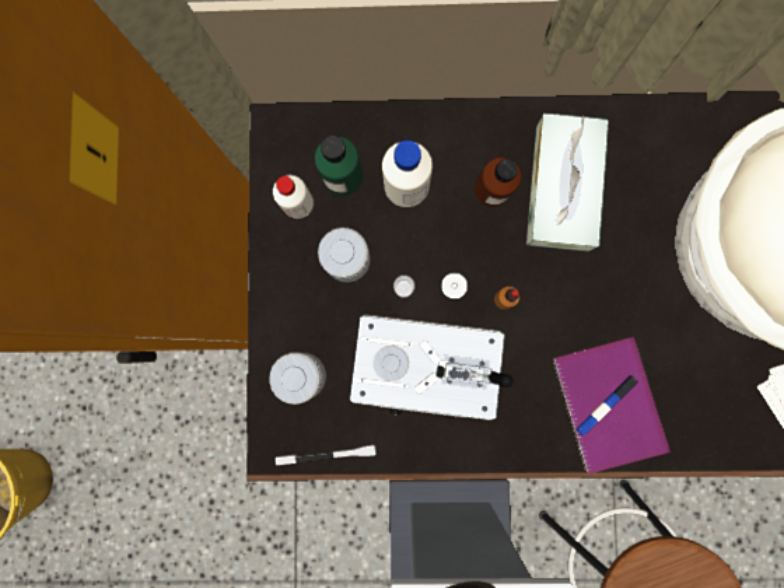

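The scene view shows the mill with the jar at (440,355) and lever tip at (535,213). The top view shows the mill at (352–503, 318–418), jar at (391,363), lever tip at (505,380), and the bystanders at y≈290.

Run:
```python
from h import *
c=load('top');P=cloud(c);s=load('scene');Q=cloud(s)
pl=(abs(P[...,2]-.06)<.006)
pl[:, :]&=(np.abs(P[...,0]-.5)<.3)
m=np.zeros(pl.shape,np.uint8);m[220:305,245:365]=pl[220:305,245:365]
A=np.concatenate([P[m>0],Q[(abs(Q[...,2]-.06)<.006)]])
A=P[m>0]
r=cv2.minAreaRect(A[:,:2].astype(np.float32));print('plat',r,A[:,2].mean()); print(cv2.boxPoints(r))
cen=np.array(r[0])
for nm,C in(('top',P),('scene',Q)):
    d=np.hypot(C[...,0]-cen[0],C[...,1]-cen[1]-.05)
    B=C[(abs(C[...,2]-.121)<.006)&(d<.075)]
    B=B[B[:,1]>cen[1]+.0]
    print(nm,'jar',len(B),cv2.minEnclosingCircle(B[:,:2].astype(np.float32)),np.median(B,0),B[:,2].min(),B[:,2].max())
    H=C[(C[...,2]>.2)&(np.hypot(C[...,0]-cen[0],C[...,1]-cen[1])<.2)]
    for a in np.arange(.2,.3,.01):
        h=H[(H[:,2]>=a)&(H[:,2]<a+.01)]
        if len(h):print(round(a,2),len(h),h.mean(0).round(3),h.min(0).round(3),h.max(0).round(3))
# bystanders, scene + top
for n,(u,v) in dict(weigh=(404,287),cruc=(455,286),drop=(507,298)).items():
    print(n,pt(c,int(u/1.4),int(v/1.4)).round(3))
```

```text
Traceback (most recent call last):
  File "h.py", line 14, in cloud
    P=np.stack([(u-K[0,2])/K[0,0]*d,-(v-K[1,2])/K[1,1]*d,-d],-1)@c['rotation'].T+c['xyz']
      ~~~~~~~~~~~~~~~~~~~~~~~~~~~~~~~~~~~~~~~~~~~~~~~~~~~~~~~~~~^~~~~~~~~~~~~~~~
ValueError: matmul: Input operand 1 has a mismatch in its core dimension 0, with gufunc signature (n?,k),(k,m?)->(n?,m?) (size 4 is different from 3)
```

Rotation is a quaternion.

```bash
sed -i "s/^def load.*/def load(n):\n    c=dict(np.load('\.\/'+n+'.npz')); c['rotation']=R.from_quat(c['rotation']).as_matrix(); return c/; s/^from plant.*/from plant import ctrl\nfrom scipy.spatial.transform import Rotation as R/" h.py
cat > m.py <<'E'
from h import *
c=load('top');P=cloud(c);s=load('scene');Q=cloud(s)
m=np.zeros(P.shape[:2],bool);m[220:305,245:365]=True
A=P[m&(abs(P[...,2]-.06)<.006)]
r=cv2.minAreaRect(A[:,:2].astype(np.float32));print('plat',r,A[:,2].mean()); print(cv2.boxPoints(r))
cen=np.array(r[0])
for nm,C in(('top',P),('scene',Q)):
    d=np.hypot(C[...,0]-cen[0],C[...,1]-cen[1]-.05)
    B=C[(abs(C[...,2]-.121)<.006)&(d<.075)]
    B=B[B[:,1]>cen[1]+.0]
    print(nm,'jar',len(B),cv2.minEnclosingCircle(B[:,:2].astype(np.float32)),np.median(B,0),B[:,2].min(),B[:,2].max())
    H=C[(C[...,2]>.2)&(np.hypot(C[...,0]-cen[0],C[...,1]-cen[1])<.2)]
    for a in np.arange(.2,.3,.01):
        h=H[(H[:,2]>=a)&(H[:,2]<a+.01)]
        if len(h):print(round(a,2),len(h),h.mean(0).round(3),h.min(0).round(3),h.max(0).round(3))
for n,(u,v) in dict(weigh=(404,287),cruc=(455,286),drop=(507,298)).items():
    print(n,pt(c,int(u/1.4),int(v/1.4)).round(3))
E
python3 m.py
```

```text
plat ((0.5327550768852234, 0.09367767721414566), (0.2505496144294739, 0.1459801346063614), 82.27271270751953) 0.05990090745398709
[[ 0.4435836  -0.02064544]
 [ 0.5882381  -0.04027365]
 [ 0.62192655  0.2080008 ]
 [ 0.47727203  0.227629  ]]
top jar 529 ((0.5419345498085022, 0.15442432463169098), 0.029804565012454987) [0.54244123 0.15398779 0.1201648 ] 0.11511012537010201 0.12678072366629922
0.2 16 [0.522 0.02  0.206] [0.512 0.001 0.2  ] [0.535 0.087 0.21 ]
0.21 109 [0.528 0.054 0.216] [ 0.513 -0.002  0.21 ] [0.54  0.087 0.22 ]
0.22 61 [0.527 0.056 0.223] [0.513 0.    0.22 ] [0.536 0.086 0.23 ]
0.23 15 [0.521 0.001 0.235] [ 0.512 -0.004  0.231] [0.528 0.004 0.24 ]
0.24 17 [ 0.52  -0.     0.246] [ 0.511 -0.007  0.243] [0.528 0.003 0.25 ]
0.25 56 [ 0.519 -0.006  0.257] [ 0.511 -0.014  0.251] [0.527 0.001 0.26 ]
0.26 9 [ 0.519 -0.007  0.261] [ 0.515 -0.011  0.26 ] [ 0.525 -0.004  0.262]
scene jar 585 ((0.5411456227302551, 0.15144063532352448), 0.03116476722061634) [0.5395529  0.15491682 0.12062357] 0.115023101173642 0.1269026379540129
0.2 76 [0.521 0.026 0.206] [ 0.512 -0.007  0.2  ] [0.538 0.083 0.21 ]
0.21 171 [0.525 0.047 0.216] [ 0.512 -0.008  0.21 ] [0.541 0.085 0.22 ]
0.22 113 [0.525 0.036 0.224] [ 0.511 -0.011  0.22 ] [0.538 0.083 0.23 ]
0.23 45 [ 0.518 -0.003  0.235] [ 0.51  -0.012  0.23 ] [0.528 0.002 0.24 ]
0.24 47 [ 0.517 -0.005  0.245] [ 0.51  -0.011  0.24 ] [ 0.527 -0.     0.25 ]
0.25 61 [ 0.518 -0.008  0.256] [ 0.512 -0.017  0.25 ] [ 0.527 -0.     0.26 ]
0.26 8 [ 0.518 -0.011  0.261] [ 0.514 -0.016  0.26 ] [ 0.523 -0.005  0.262]
weigh [0.671 0.131 0.069]
cruc [0.674 0.039 0.042]
drop [ 0.65  -0.044  0.08 ]
```

```bash
cat >> h.py <<'E'
th=np.deg2rad(-7.727); C0=np.array([.5328,.0937,0])
M=np.array([[np.cos(th),-np.sin(th),0],[np.sin(th),np.cos(th),0],[0,0,1]])
def mill(p): return (np.asarray(p)-C0)@M   # world->mill
def st():
    s=ctrl.get_state(); print(round(s['time'],2),'mill tcp mm',(mill(s['eef_pos'])*1000).round(1),'yaw',R.from_quat(s['tcp_rot']).as_matrix()[:2,0].round(3),'F(mill)',(s['contact_force']@M).round(1),'q',s['qpos'].round(2),'op',round(s['opening'],2)); return s
E
python3 - <<'E'
from h import *
P=cloud(load('top'))
T=P[(P[...,2]>.12)&(P[...,1]<-.1)&(P[...,0]<.6)]
for y in np.arange(-.7,-.1,.05):
    h=T[(T[:,1]>y)&(T[:,1]<y+.05)]
    if len(h):print('obst y',round(y,2),'minx',h[:,0].min().round(3),'zmax',h[:,2].max().round(3))
Z=np.concatenate([mill(P).reshape(-1,3),mill(cloud(load('scene'))).reshape(-1,3)])
V=Z[(abs(Z[:,2]-.086)<.004)&(abs(Z[:,0])<.07)&(abs(Z[:,1])<.12)]
for x in np.arange(-.05,.05,.008):
    h=V[(V[:,0]>x)&(V[:,0]<x+.008)]
    if len(h)>2:print('V x',round(x+.004,3),'y',np.percentile(h[:,1],[2,50,98]).round(3),len(h))
L=Z[(Z[:,2]>.238)&(Z[:,2]<.27)&(abs(Z[:,0])<.05)&(abs(Z[:,1]+.1)<.04)]
for a in (.238,.246,.254):
    h=L[(L[:,2]>a)&(L[:,2]<a+.008)]; print('lever',a,h.min(0).round(3),h.max(0).round(3),h.mean(0).round(3))
Arm=Z[(Z[:,2]>.19)&(Z[:,2]<.235)&(abs(Z[:,0])<.05)&(Z[:,1]>-.08)&(Z[:,1]<.03)]
print('arm',Arm.min(0),Arm.max(0))
print(mill([.5418,.154,.12])); st()
E
python3 -m pendant '[{"dz":-3,"twist":-9},{"dz":-6,"twist":-19},{"dz":-9,"twist":-28},{"dz":-12,"twist":-38},{"dz":-14,"twist":-47},{"dz":-14,"twist":-56.3},{"dz":-14,"twist":-56.3}]' 0; python3 -c "
from h import *
st()"
```

```text
obst y -0.45 minx 0.557 zmax 0.233
obst y -0.4 minx 0.561 zmax 0.245
obst y -0.35 minx 0.6 zmax 0.222
V x -0.046 y [0.003 0.008 0.011] 10
V x -0.038 y [-0.004  0.007  0.017] 54
V x -0.03 y [-0.01   0.004  0.063] 73
V x -0.022 y [-0.017  0.001  0.079] 86
V x -0.014 y [-0.1   -0.029  0.084] 126
V x -0.006 y [-0.053 -0.024  0.086] 43
V x 0.002 y [-0.033 -0.024  0.088] 32
V x 0.01 y [-0.054 -0.023  0.085] 69
V x 0.018 y [-0.032 -0.011  0.084] 66
V x 0.026 y [-0.015 -0.003  0.008] 57
V x 0.034 y [-0.006  0.004  0.016] 44
V x 0.042 y [-0.001  0.007  0.015] 21
lever 0.238 [-0.01  -0.106  0.238] [ 0.009 -0.092  0.246] [-0.001 -0.098  0.242]
lever 0.246 [-0.009 -0.113  0.246] [ 0.008 -0.093  0.254] [-0.002 -0.1    0.25 ]
lever 0.254 [-0.008 -0.111  0.254] [ 0.008 -0.094  0.262] [ 0.    -0.102  0.258]
arm [-0.00871655 -0.05887477  0.19057674] [ 0.01063585 -0.00749387  0.2280193 ]
[0.00081075 0.06096255 0.12      ]
0.1 mill tcp mm [-141.3 -725.7  230.1] yaw [0.899 0.438] F(mill) [-0.  -0.2  0.3] q [-1.27  0.29  1.58  0.    1.28 -0.15] op 1.0
0.1 mill tcp mm [-141.3 -725.7  230.1] yaw [0.899 0.438] F(mill) [-0.  -0.2  0.3] q [-1.27  0.29  1.58  0.    1.28 -0.15] op 1.0$[0]: bad value
```

```bash
python3 -m pendant '[{"dx":0,"dy":0,"dz":-3,"twist":-9},{"dx":0,"dy":0,"dz":-6,"twist":-19},{"dx":0,"dy":0,"dz":-9,"twist":-28},{"dx":0,"dy":0,"dz":-12,"twist":-38},{"dx":0,"dy":0,"dz":-14,"twist":-47},{"dx":0,"dy":0,"dz":-14,"twist":-56.3},{"dx":0,"dy":0,"dz":-14,"twist":-56.3}]' 0; python3 -c "
from h import *
st()"
```

```text
time: 0.98
eef_pos: [0.2953, -0.6068, 0.3708]
tcp_rot: [0.754, 0.657, 0.0, -0.0]
contact_force: [-0.2, 0.1, 0.7]
opening: 0.003
finger_force: 0.0
0.97 mill tcp mm [-141.2 -726.1  370.8] yaw [0.137 0.991] F(mill) [-0.2  0.1  0.7] q [-1.27  0.22  1.41 -0.    1.52 -1.13] op 0.0
```

```bash
python3 -m pendant '[{"dx":3,"dy":0,"dz":0,"twist":0},{"dx":8,"dy":0,"dz":0,"twist":0},{"dx":14,"dy":0,"dz":0,"twist":0},{"dx":20,"dy":1,"dz":0,"twist":0},{"dx":26,"dy":2,"dz":0,"twist":0},{"dx":32,"dy":3,"dz":0,"twist":0},{"dx":38,"dy":4,"dz":0,"twist":0},{"dx":44,"dy":5,"dz":0,"twist":0},{"dx":49,"dy":6,"dz":0,"twist":0},{"dx":52,"dy":6,"dz":0,"twist":0}]' && python3 -c "
from h import *
st()"
```

```text
time: 2.22
eef_pos: [0.425, -0.0974, 0.3706]
tcp_rot: [0.754, 0.657, -0.0, -0.001]
contact_force: [1.1, -0.1, -0.1]
opening: 0.004
finger_force: 0.0
2.23 mill tcp mm [ -81.1 -203.9  370.6] yaw [0.136 0.991] F(mill) [ 1.1  0.1 -0.1] q [-0.46 -0.34  1.94  0.    1.54 -0.32] op 0.0
```

```bash
python3 -m pendant '[{"dx":5,"dy":0,"dz":0,"twist":0},{"dx":11,"dy":1,"dz":0,"twist":0},{"dx":17,"dy":3,"dz":0,"twist":0},{"dx":23,"dy":5,"dz":0,"twist":0},{"dx":28,"dy":7,"dz":0,"twist":0},{"dx":32.4,"dy":8.1,"dz":0,"twist":0},{"dx":32.4,"dy":8.1,"dz":5,"twist":0},{"dx":32.4,"dy":8.1,"dz":10,"twist":0},{"dx":32.4,"dy":8.1,"dz":15,"twist":0},{"dx":32.4,"dy":8.1,"dz":15,"twist":0}]' && python3 -c "
from h import *
st()"
```

```text
time: 3.48
eef_pos: [0.5454, 0.2096, 0.2152]
tcp_rot: [0.754, 0.657, -0.005, -0.003]
contact_force: [0.1, 0.1, 0.0]
opening: 0.002
finger_force: 0.0
3.48 mill tcp mm [ -3.1 116.6 215.2] yaw [0.137 0.991] F(mill) [0.1 0.1 0. ] q [ 0.19  0.11  1.81 -0.    1.23  0.33] op 0.0
```

```bash
python3 -m pendant '[{"dx":0.1,"dy":0,"dz":0,"twist":0},{"dx":0.1,"dy":0,"dz":4,"twist":0},{"dx":0.1,"dy":0,"dz":8,"twist":0},{"dx":0.1,"dy":0,"dz":12,"twist":0},{"dx":0.1,"dy":0,"dz":14.3,"twist":0},{"dx":0.1,"dy":0,"dz":14.3,"twist":0},{"dx":0.1,"dy":0,"dz":14.3,"twist":0}]'
python3 - <<'E'
from h import *
st()
for n in('scene','top'):
    c=snap(n)
s=load('scene')['img'][:,:,::-1]; t=load('top')['img'][:,:,::-1]
cv2.imwrite('pics/a.png',np.hstack([cv2.resize(s[130:320,240:430],(400,400),interpolation=cv2.INTER_CUBIC),cv2.resize(t[190:310,240:360],(400,400),interpolation=cv2.INTER_CUBIC)]))
E
```

```text
time: 4.35
eef_pos: [0.5514, 0.2118, 0.0816]
tcp_rot: [0.753, 0.658, 0.002, 0.001]
contact_force: [-0.4, 0.4, 0.6]
opening: 0.0
finger_force: 0.0
4.35 mill tcp mm [  2.6 119.5  81.6] yaw [0.135 0.991] F(mill) [-0.4  0.3  0.6] q [0.2  0.27 1.9  0.   0.97 0.33] op 0.0
```

View pics/a.png

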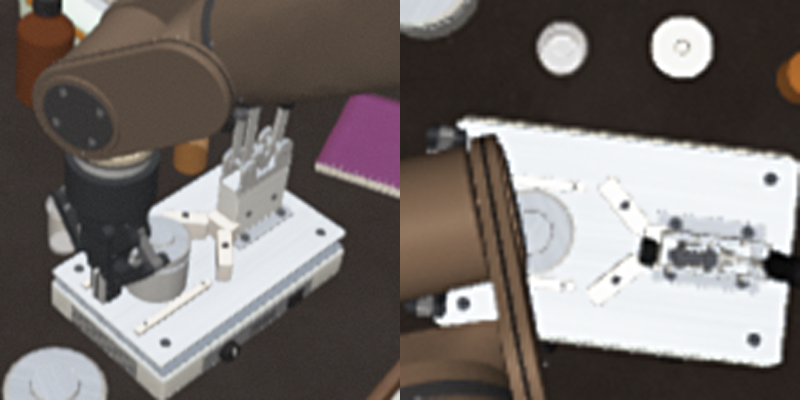

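Fingers (left crop, (105,290)) stand clear behind the jar (160,260). Now push gently.

```bash
python3 -m pendant '[{"dx":-0.7,"dy":0,"dz":0.2,"twist":0},{"dx":-1.4,"dy":0,"dz":0.2,"twist":0},{"dx":-1.9,"dy":0,"dz":0.2,"twist":0},{"dx":-2.3,"dy":0,"dz":0.2,"twist":0},{"dx":-2.7,"dy":0,"dz":0.2,"twist":0},{"dx":-3.1,"dy":0,"dz":0.2,"twist":0},{"dx":-3.5,"dy":0,"dz":0.2,"twist":0},{"dx":-3.9,"dy":0,"dz":0.2,"twist":0},{"dx":-4.3,"dy":0,"dz":0.2,"twist":0},{"dx":-4.7,"dy":0,"dz":0.2,"twist":0}]' && python3 -c "
from h import *
st()"
```

```text
time: 5.7
eef_pos: [0.5427, 0.1645, 0.0764]
tcp_rot: [0.753, 0.658, 0.0, -0.0]
contact_force: [0.2, 2.6, 1.4]
opening: -0.001
finger_force: 0.0
5.7 mill tcp mm [ 0.3 71.5 76.4] yaw [0.135 0.991] F(mill) [-0.2  2.6  1.4] q [0.12 0.23 1.95 0.   0.96 0.25] op -0.0
```

```bash
python3 -m pendant '[{"dx":-0.2,"dy":0,"dz":0,"twist":0},{"dx":-0.4,"dy":0,"dz":0,"twist":0},{"dx":-0.6,"dy":0,"dz":0,"twist":0},{"dx":-0.8,"dy":0,"dz":0,"twist":0},{"dx":-0.9,"dy":0,"dz":0,"twist":0},{"dx":-0.9,"dy":0,"dz":0,"twist":0}]' && python3 -c "
from h import *
st()"
```

```text
time: 6.45
eef_pos: [0.5416, 0.1571, 0.0767]
tcp_rot: [0.754, 0.657, 0.001, -0.001]
contact_force: [-0.3, 6.9, 3.1]
opening: -0.001
finger_force: 0.0
6.45 mill tcp mm [ 0.2 64.  76.7] yaw [0.136 0.991] F(mill) [-1.2  6.8  3.1] q [0.1  0.22 1.96 0.   0.96 0.24] op -0.0
```

```bash
python3 -m pendant '[{"dx":-0.1,"dy":0,"dz":0,"twist":0},{"dx":-0.2,"dy":0,"dz":0,"twist":0},{"dx":-0.3,"dy":0,"dz":0,"twist":0},{"dx":-0.3,"dy":0,"dz":0,"twist":0}]'
python3 - <<'E'
from h import *
st()
for n in('scene','top'): snap(n)
for n in('scene','top'):
    Z=mill(cloud(load(n))).reshape(-1,3)
    B=Z[(abs(Z[:,2]-.121)<.005)&(abs(Z[:,0])<.035)&(Z[:,1]>-.02)&(Z[:,1]<.065)]
    print(n,len(B),B.min(0),B.max(0))
s=load('scene')['img'][:,:,::-1]; t=load('top')['img'][:,:,::-1]
cv2.imwrite('pics/b.png',np.hstack([cv2.resize(s[190:310,265:385],(400,400),interpolation=cv2.INTER_CUBIC),cv2.resize(t[210:300,250:340],(400,400),interpolation=cv2.INTER_CUBIC)]))
E
```

```text
time: 6.95
eef_pos: [0.5416, 0.1563, 0.0775]
tcp_rot: [0.754, 0.657, 0.003, -0.002]
contact_force: [-0.6, 15.6, 4.6]
opening: 0.004
finger_force: 0.0
6.95 mill tcp mm [ 0.3 63.2 77.5] yaw [0.136 0.991] F(mill) [-2.7 15.4  4.6] q [0.1  0.22 1.96 0.01 0.96 0.23] op 0.0
scene 106 [-0.02494925 -0.00775184  0.11699835] [0.01053704 0.04483155 0.1259522 ]
top 3 [-0.01781082  0.01538962  0.12111857] [0.02175973 0.02452495 0.12223197]
```

View pics/b.png

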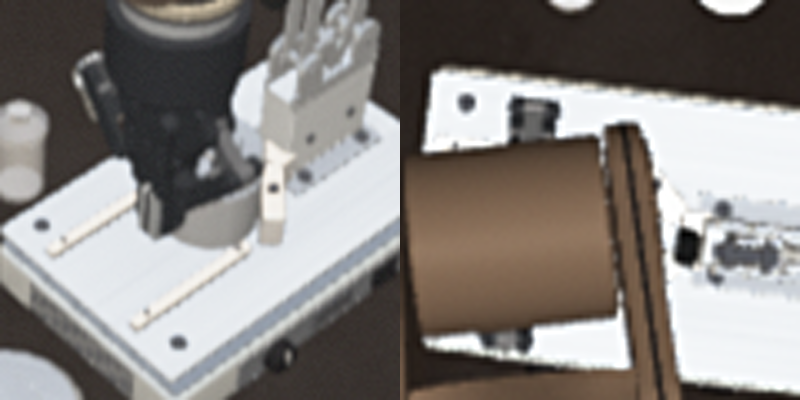

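Jar sits in the V at (215,215) touching the rest at (275,205), with force climbing while not moving: home. Back off and lift.

```bash
python3 -m pendant '[{"dx":1,"dy":0,"dz":0,"twist":0},{"dx":3,"dy":0,"dz":0,"twist":0},{"dx":5,"dy":0,"dz":0,"twist":0},{"dx":5,"dy":0,"dz":-5,"twist":0},{"dx":5,"dy":0,"dz":-11,"twist":0},{"dx":5,"dy":0,"dz":-17,"twist":0},{"dx":5,"dy":0,"dz":-22,"twist":0},{"dx":5,"dy":0,"dz":-24.5,"twist":0},{"dx":5,"dy":0,"dz":-24.5,"twist":0}]' && python3 -c "
from h import *
st()
for n in('scene','top'): snap(n)
for n in('scene','top'):
    Z=mill(cloud(load(n))).reshape(-1,3)
    B=Z[(abs(Z[:,2]-.121)<.005)&(abs(Z[:,0])<.035)&(Z[:,1]>-.02)&(Z[:,1]<.065)]
    print(n,len(B),B.min(0),B.max(0))
    L=Z[(Z[:,2]>.236)&(Z[:,2]<.27)&(abs(Z[:,0])<.03)&(abs(Z[:,1]+.1)<.03)]
    print('lever',len(L),L.min(0),L.max(0))
"
```

```text
time: 8.18
eef_pos: [0.549, 0.2032, 0.3241]
tcp_rot: [0.753, 0.658, 0.002, 0.002]
contact_force: [1.0, -0.3, -0.9]
opening: 0.002
finger_force: 0.0
8.18 mill tcp mm [  1.3 110.7 324.1] yaw [0.134 0.991] F(mill) [ 1.  -0.1 -0.9] q [ 0.18  0.03  1.7  -0.    1.41  0.32] op 0.0
scene 524 [-0.02841772 -0.00753707  0.11601587] [0.03152635 0.05252513 0.12595862]
lever 131 [-0.00845196 -0.11163428  0.23607634] [ 0.00815951 -0.09297438  0.26232628]
top 515 [-0.02892654 -0.00362652  0.11614168] [0.02875399 0.05417543 0.12592052]
lever 87 [-0.00868171 -0.10872097  0.23608649] [ 0.00866999 -0.09083575  0.26112022]
```

```bash
python3 -m pendant '[{"dx":-4,"dy":0,"dz":0,"twist":0},{"dx":-9,"dy":0,"dz":0,"twist":0},{"dx":-14,"dy":0,"dz":0,"twist":0},{"dx":-17,"dy":0,"dz":0,"twist":0},{"dx":-18,"dy":0,"dz":0,"twist":0},{"dx":-18,"dy":0,"dz":0,"twist":0},{"dx":-18,"dy":0,"dz":3,"twist":0},{"dx":-18,"dy":0,"dz":6,"twist":0},{"dx":-18,"dy":0,"dz":8,"twist":0},{"dx":-18,"dy":0,"dz":8,"twist":0}]'
python3 - <<'E'
from h import *
st()
for n in('scene','top'): snap(n)
s=load('scene')['img'][:,:,::-1]; t=load('top')['img'][:,:,::-1]
cv2.imwrite('pics/c.png',np.hstack([cv2.resize(s[130:270,280:420],(400,400),interpolation=cv2.INTER_CUBIC),cv2.resize(t[210:310,260:360],(400,400),interpolation=cv2.INTER_CUBIC)]))
E
```

```text
time: 9.52
eef_pos: [0.5223, 0.0255, 0.2388]
tcp_rot: [0.753, 0.658, -0.002, -0.002]
contact_force: [0.4, -0.4, 0.6]
opening: 0.001
finger_force: 0.0
9.53 mill tcp mm [ -1.2 -69.  238.8] yaw [0.133 0.991] F(mill) [ 0.5 -0.4  0.6] q [-0.15 -0.06  1.94  0.    1.27 -0.01] op 0.0
```

View pics/c.png

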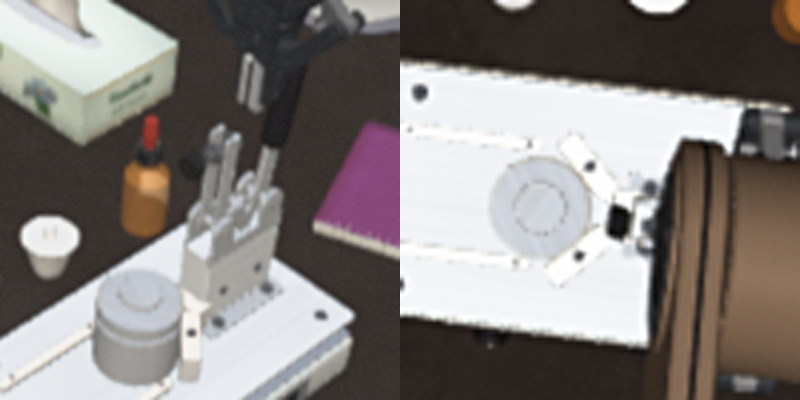

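Jar stays in the V (540,205 right crop); fingers (253,80 left) stand beside the sleeve on its +y side. Push the lever over.

```bash
python3 -m pendant '[{"dx":-1.2,"dy":0.1,"dz":0,"twist":0},{"dx":-2.1,"dy":0.1,"dz":0.1,"twist":0},{"dx":-3,"dy":0.1,"dz":0.25,"twist":0},{"dx":-3.8,"dy":0.1,"dz":0.5,"twist":0},{"dx":-4.6,"dy":0.1,"dz":0.8,"twist":0},{"dx":-5.3,"dy":0.1,"dz":1.2,"twist":0},{"dx":-6,"dy":0.1,"dz":1.6,"twist":0},{"dx":-6.7,"dy":0.1,"dz":2.1,"twist":0},{"dx":-7.2,"dy":0.1,"dz":2.6,"twist":0},{"dx":-7.2,"dy":0.1,"dz":2.6,"twist":0}]'
python3 - <<'E'
from h import *
st()
for n in('scene','top'): snap(n)
s=load('scene')['img'][:,:,::-1]; t=load('top')['img'][:,:,::-1]
cv2.imwrite('pics/d.png',np.hstack([cv2.resize(s[130:270,280:420],(400,400),interpolation=cv2.INTER_CUBIC),cv2.resize(t[210:310,260:360],(400,400),interpolation=cv2.INTER_CUBIC)]))
E
```

```text
time: 10.88
eef_pos: [0.5143, -0.0477, 0.2143]
tcp_rot: [0.753, 0.657, -0.001, -0.001]
contact_force: [-0.3, -0.1, 0.1]
opening: 0.002
finger_force: 0.0
10.88 mill tcp mm [   0.7 -142.6  214.3] yaw [0.135 0.991] F(mill) [-0.3 -0.1  0.1] q [-0.29 -0.05  1.98 -0.    1.22 -0.15] op 0.0
```

View pics/d.png

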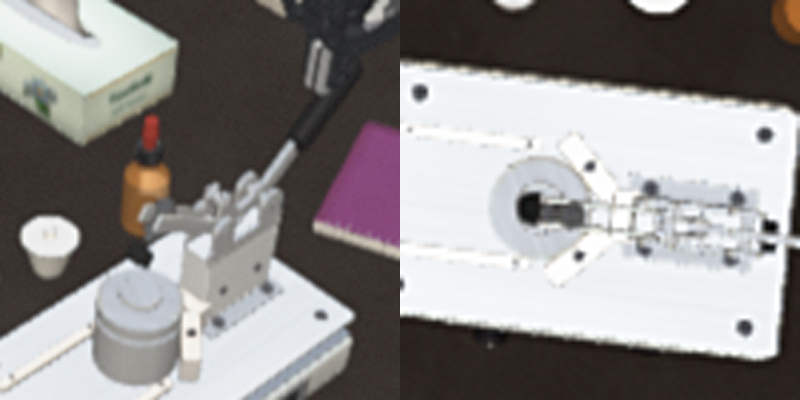

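The lever follows (sleeve at (325,110) left crop) and the foot is coming down over the lid. Continue over the dead point.

```bash
python3 -m pendant '[{"dx":-0.6,"dy":0,"dz":0.6,"twist":0},{"dx":-1.1,"dy":0,"dz":1.3,"twist":0},{"dx":-1.5,"dy":0,"dz":2,"twist":0},{"dx":-1.9,"dy":0,"dz":2.7,"twist":0},{"dx":-2.2,"dy":0,"dz":3.4,"twist":0},{"dx":-2.4,"dy":0,"dz":4,"twist":0},{"dx":-2.6,"dy":0,"dz":4.6,"twist":0},{"dx":-2.7,"dy":0,"dz":5.1,"twist":0},{"dx":-2.8,"dy":0,"dz":5.6,"twist":0},{"dx":-2.8,"dy":0,"dz":5.6,"twist":0}]'
python3 - <<'E'
from h import *
st()
E
```

```text
time: 12.22
eef_pos: [0.5104, -0.0749, 0.1581]
tcp_rot: [0.753, 0.658, -0.0, -0.001]
contact_force: [1.1, -0.2, 0.5]
opening: 0.001
finger_force: 0.0
12.22 mill tcp mm [   0.5 -170.1  158.1] yaw [0.135 0.991] F(mill) [ 1.1 -0.   0.5] q [-0.34  0.01  2.03  0.    1.11 -0.21] op 0.0
```

Near-zero force at z=158: it has snapped. Retreat upward and check.

```bash
python3 -m pendant '[{"dx":0,"dy":0,"dz":-2,"twist":0},{"dx":0,"dy":0,"dz":-6,"twist":0},{"dx":-3,"dy":0,"dz":-11,"twist":0},{"dx":-8,"dy":0,"dz":-16,"twist":0},{"dx":-14,"dy":0,"dz":-18,"twist":0},{"dx":-18,"dy":0,"dz":-18,"twist":0},{"dx":-20,"dy":0,"dz":-18,"twist":0},{"dx":-20,"dy":0,"dz":-18,"twist":0}]'
python3 - <<'E'
from h import *
st()
for n in('scene','top'): snap(n)
for n in('scene','top'):
    Z=mill(cloud(load(n))).reshape(-1,3)
    L=Z[(Z[:,2]>.12)&(Z[:,2]<.25)&(abs(Z[:,0])<.012)&(Z[:,1]<-.13)&(Z[:,1]>-.21)]
    print('lever',len(L),L.min(0),L.max(0))
    B=Z[(abs(Z[:,2]-.120)<.003)&(abs(Z[:,0])<.035)&(Z[:,1]>-.01)&(Z[:,1]<.065)]
    print('jar',B.min(0),B.max(0))
s=load('scene')['img'][:,:,::-1]; t=load('top')['img'][:,:,::-1]
cv2.imwrite('pics/e.png',np.hstack([cv2.resize(s[130:290,250:410],(400,400),interpolation=cv2.INTER_CUBIC),cv2.resize(t[185:305,250:370],(400,400),interpolation=cv2.INTER_CUBIC)]))
E
```

```text
time: 13.22
eef_pos: [0.4838, -0.2738, 0.3384]
tcp_rot: [0.754, 0.657, 0.0, -0.001]
contact_force: [0.6, 0.6, -0.8]
opening: 0.004
finger_force: 0.0
13.22 mill tcp mm [   0.8 -370.7  338.4] yaw [0.137 0.991] F(mill) [ 0.5  0.7 -0.8] q [-0.7  -0.04  1.74  0.    1.44 -0.56] op 0.0
lever 240 [-0.00924121 -0.20196354  0.14167677] [ 0.01048402 -0.13067544  0.15870175]
jar [-0.02928491 -0.00875026  0.11700534] [0.03098779 0.05069952 0.12299821]
lever 268 [-0.00883146 -0.2001646   0.14549857] [ 0.0088159  -0.13022195  0.15909068]
jar [-0.02860636 -0.00340413  0.11701146] [0.02848068 0.0541877  0.12290317]
```

View pics/e.png

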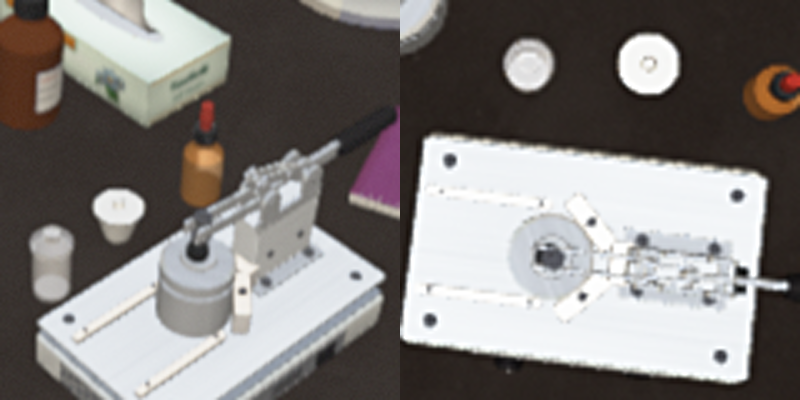

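The lever is level: its top is at 157–159 mm, sleeve (365,135). The foot is on the lid (198,248), the jar is in the V, and the bystanders are undisturbed.

```bash
python3 -c "
from plant import ctrl
print(ctrl.sign_off())"
```

```text
the job is handed in; nothing more can be done
None
```

The jar was pushed fully home against the V-rest, then the lever was pushed over until it lay level in lock with the foot on the lid; the job was handed in at about 13 s, the robot clear and the small vessels undisturbed.

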